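# Find the unlatched bay cover and swing it open

## Robot

A 7-joint arm with a two-finger parallel gripper is mounted at the origin on the work surface. World frame = base frame: x ahead of the robot, y to its left, z up, the work surface at z = 0. Lengths are in m, angles in degrees, forces in N, time in s.
With the tool pointing down it reaches from about 0.4 to 0.9 m from the base axis. Payload 5.6 kg.
Tool frame: the origin (TCP) lies midway between the tips of the shut fingers; the grasp point (between the pads) lies 19 mm behind it (ctrl.grasp_offset is the distance from the TCP to the grasp point, in m); z points along the fingers, x is the direction in which the jaws open and shut, and the axes are right-handed (so a half turn about z gives the same grasp; the last joint's range is limited). The gripper opens to 92 mm and grips with 3 to 60 N. Pads are 20 mm wide; open, the fingers measure 128 mm over their backs; the gripper's body (75 mm by 189 mm) begins 69 mm behind the grasp point.
Start: joints at [-72.823, 26.786, -0.665, 91.828, 0.344, 61.387, -3.226], TCP at [0.219, 0.612, 0.215] pointing down, gripper open.
Joint ranges: [-144.91, 144.91], [-17.63, 115.5], [-89.93, 88.59], [15.96, 139.68], [-74.01, 254.01], [8.47, 105.57], [-167.45, 167.45]. Speed limits (degrees/s): [147.25, 147.25, 180, 180, 180, 180, 180].

## Interface

Orientations are given as a 3x3 rotation matrix whose columns are the frame's x, y, z axes.
In Python, from station import sensors, cams, ticket, ctrl gives the robot as it stands.
- The arm moves only by the tool arm_command, never from a script. Its argument "motion" is a list of rows, each a list of 5 numbers: the shift along the tool's x, y, z scaled (see below), then the turn about the tool's z scaled (see below), then the gripper command: -1 is shut, 1 is fully open, values between are in proportion. In form: [[tx, ty, tz, turn, jaw], ...]. A call has 1 to 12 rows; each row shifts and turns the pose as measured when the row begins, along the tool's axes as they then stand; what a row does not reach is not made up. The controller multiplies each number of a shift by 30 mm and each number of a turn by 6 degrees. A row lasts 1/10 s, in which the tool goes at most 50 mm and 8.59 degrees, less where a joint would pass 70% of its speed; a pose out of reach is approached as far as the arm can. A call with a number of a shift or a turn outside -1 to 1 is refused whole. A call with a gripper value outside its range is refused whole. The fingers move at their own pace and stop on an object; "newtons" is the grip in N (left out, the last holds). Time passes only in rows, so rows that do not move let the fingers close. It gives the time, the measured TCP pose, the force and the opening at its end, in the units of the state.
- sensors.state(): the state, without advancing time (a new reading comes with each control period).
- cams.get_image(name): name is "side" or "top" or "wrist"; returns a dict with "image" (420x560x3 uint8, blue, green, red), "K" (3x3 intrinsics, pixels), "xyz" and "attitude" of the camera in the world. Camera axes: x right, y down, z forward; pixel columns grow to the right and rows downward; lengths in m; the calibration is good to about 2 mm. The wrist camera is an equidistant fisheye: a pixel r from the principal point sees the ray r / f radians off the axis. A picture is of the moment at which its call begins. There is no depth.
- ticket.job_done(): hands the job in, once; it reports no verdict.
The state is a dict: "clock": time; "joint_pos": joint angles; "joint_velocities": joint speeds; "joint_efforts": joint torques, N m; "ee_pos": TCP position; "eef_rot": TCP orientation; "contact_force": force on the tool from outside, world axes, zero at the start; "ft_torque": the same for the moment, N m; "opening": opening from 0.0 (shut) to 1.0 (fully open).
Only numpy, scipy, OpenCV 4.12 (cv2) and the standard library are available. Lean on these libraries where they do the work, as an engineer would, in place of code of your own. Each camera call takes 0.05 s, during which the arm holds its last target.

## Task

Three of the four identical covers on the dark equipment case are latched and one is not. Press gently on the covers' rubber pads, one cover after another, until you find the one that rocks, then push its raised end up and over with your fingers until it stands fully open, nearly upright, and leave it so. Use only fingertip pushes: pick nothing up, and leave the tin, the spray can and the screwdriver where they are.

Things in the scene. Friction and masses are not known exactly. Their poses are not given: they have to be found in the camera images.
- case: dark case fixed on the bench, x 220 by y 380 mm (x -90 to +130), flat deck 80 mm high. Origin: on the bench, below the middle of the line of cover axles; x points away from the robot (within 0.25 rad), z up. Four wells 104 by 74 mm, 74 deep, at x 0, y +129, +43, -43, -129. The free cover changes from start to start and cannot be seen; under the pad end of the other three stands a hidden post on rubber
- cover_1 (a joint): hinge of cover 1, rad: 0 = shut, flush; grows as the far (pad) end sinks into the well and the near end rises, which can then be pushed up and over away from the robot; stop at 1.45, almost upright. Stiff: stays where left. Free cover: 2 to 4 N on the pad turns it, nothing blocks its swing. Latched: springs 2 to 5 mm, then firm by 16 N, and springs back
- cover_2 (a joint): hinge of cover 2, rad: 0 = shut, flush; grows as the far (pad) end sinks into the well and the near end rises, which can then be pushed up and over away from the robot; stop at 1.45, almost upright. Stiff: stays where left. Free cover: 2 to 4 N on the pad turns it, nothing blocks its swing. Latched: springs 2 to 5 mm, then firm by 16 N, and springs back
- cover_3 (a joint): hinge of cover 3, rad: 0 = shut, flush; grows as the far (pad) end sinks into the well and the near end rises, which can then be pushed up and over away from the robot; stop at 1.45, almost upright. Stiff: stays where left. Free cover: 2 to 4 N on the pad turns it, nothing blocks its swing. Latched: springs 2 to 5 mm, then firm by 16 N, and springs back
- cover_4 (a joint): hinge of cover 4, rad: 0 = shut, flush; grows as the far (pad) end sinks into the well and the near end rises, which can then be pushed up and over away from the robot; stop at 1.45, almost upright. Stiff: stays where left. Free cover: 2 to 4 N on the pad turns it, nothing blocks its swing. Latched: springs 2 to 5 mm, then firm by 16 N, and springs back
- pad_1 (a point): centre of the rubber press pad (22 mm across, 1 mm proud) on the top face of cover 1, moves with it. Cover: grey plate x 100, y 70, 6 mm thick, flush in its well, turning on an axle along the case's y through its middle: 30 mm from the pad towards the case's near (-x) side, 3 mm below the top face. Shut, the pad is at x +30, y +129, z +80 mm of the case
- pad_2 (a point): centre of the rubber press pad (22 mm across, 1 mm proud) on the top face of cover 2, moves with it. Cover: grey plate x 100, y 70, 6 mm thick, flush in its well, turning on an axle along the case's y through its middle: 30 mm from the pad towards the case's near (-x) side, 3 mm below the top face. Shut, the pad is at x +30, y +43, z +80 mm of the case
- pad_3 (a point): centre of the rubber press pad (22 mm across, 1 mm proud) on the top face of cover 3, moves with it. Cover: grey plate x 100, y 70, 6 mm thick, flush in its well, turning on an axle along the case's y through its middle: 30 mm from the pad towards the case's near (-x) side, 3 mm below the top face. Shut, the pad is at x +30, y -43, z +80 mm of the case
- pad_4 (a point): centre of the rubber press pad (22 mm across, 1 mm proud) on the top face of cover 4, moves with it. Cover: grey plate x 100, y 70, 6 mm thick, flush in its well, turning on an axle along the case's y through its middle: 30 mm from the pad towards the case's near (-x) side, 3 mm below the top face. Shut, the pad is at x +30, y -129, z +80 mm of the case
- tin: bystander: small open aluminium tin for screws, 48 mm across, 26 mm high, loose on the case's far deck; origin at the centre of its underside
- spray_can: bystander: white spray can, 52 mm across, 120 mm high, standing on the bench to the left (+y) of the case; origin at the centre of its underside
- screwdriver: bystander: screwdriver with orange handle, 180 mm long, lying on the bench to the right (-y) of the case; origin at the underside near its middle

How it is judged (in metres and radians):
On the way:
1. the free cover has rocked (turned more than 0.25 rad) (value of joint any of cover_1, cover_2, cover_3, cover_4 above 0.25 rad), for 0.1 s.
At the end, for the whole second after the job is handed in: the free cover stands open by more than 1.15 rad (66 degrees; the stop is at 1.45) and the tin, the spray can and the screwdriver lie within 30 mm of where they were (value of joint any of cover_1, cover_2, cover_3, cover_4 above 1.15 rad and not (distance of tin from where it was at the start of the episode above 0.03 m) and not (distance of spray_can from where it was at the start of the episode above 0.03 m) and not (distance of screwdriver from where it was at the start of the episode above 0.03 m)); the robot touches nothing.
It fails at once if the tin is lifted, carried or shifted by more than 30 mm (distance of tin from where it was at the start of the episode above 0.03 m).
It fails at once if the spray can is lifted, carried or shifted by more than 30 mm (distance of spray_can from where it was at the start of the episode above 0.03 m).
It fails at once if the screwdriver is lifted, carried or shifted by more than 30 mm (distance of screwdriver from where it was at the start of the episode above 0.03 m).
It fails at once if the spray can is tipped over (angle between spray_can's own z axis and vertical above 0.5 rad).
It fails at once if the case or a cover is pushed with more than 60 N (not gently) (contact force between the fingers and case above 60 N).
It also fails if it takes over 48 s, if anything falls off the work surface, if the arm or the gripper's body presses on something with over 40 N, if the wrist force passes 120 N, or if a joint passes its speed limit or range.

## Working session

There is one attempt and no reset: what is moved stays moved. The work goes in short steps, Python scripts to look and compute and a tool call to move; the robot and the scene stay as the last step left them, time stands still between calls to the robot, and variables do not carry over. Pictures are saved under pics/ and viewed, and the job is handed in when it is done.

Besides the shell and the picture viewer there is one more tool, called after "Request:" as name([rows], argument=value, ...), one row to a line, values as JSON. arm_command: Moves the arm, as the interface text tells. Shifts and turns lie within -1 to 1; 1 stands for 30 mm of shift or 6 degrees of turn. Its arguments: {"type":"object","properties":{"motion":{"type":"array","items":{"type":"array","items":{"type":"number"}}},"newtons":{"type":"number"}},"required":["motion"]}

```bash
ls; mkdir -p pics; python3 - <<'E'
from station import sensors, cams, ticket, ctrl
import cv2
for n in ("top","side"):
    d=cams.get_image(n); cv2.imwrite(f"pics/{n}0.png",d["image"]); print(n,d["K"],d["xyz"],d["attitude"])
s=sensors.state(); print(s); print(ctrl.grasp_offset)
E
```

```text
pics
top [[468.29702814   0.         280.58079973]
 [  0.         468.29702814 207.09954909]
 [  0.           0.           1.        ]] [0.45317971 0.04013993 1.12105731] [[-0.00440348 -0.98909336  0.14722411]
 [-0.99978551  0.00137516 -0.02066497]
 [ 0.02023713 -0.14728353 -0.98888726]]
side [[511.60926869   0.         281.41666728]
 [  0.         511.60926869 208.54762528]
 [  0.           0.           1.        ]] [ 0.1768327  -0.9100907   0.66495885] [[ 0.90546054 -0.22749304  0.35831289]
 [-0.42370435 -0.43513225  0.79443977]
 [-0.02481603 -0.87115259 -0.49038488]]
{'clock': 0.1, 'joint_pos': array([-72.82378031,  26.83193862,  -0.66218398,  91.8758554 ,
         0.34275747,  61.38812415,  -3.22716054]), 'joint_velocities': array([ 0.02989798, -0.07518634,  0.08939329, -0.1303288 , -0.0783226 ,
        0.06850098, -0.14055623]), 'joint_efforts': array([ 4.19350981e-04, -5.21647918e+01, -1.27098997e-02, -2.44365370e+01,
       -5.67844533e-02,  1.40445904e-02,  4.40623035e-05]), 'ee_pos': array([0.21837531, 0.61164674, 0.21372292]), 'eef_rot': array([[ 3.36237922e-01,  9.41776975e-01, -4.34349442e-04],
       [ 9.41775655e-01, -3.36238180e-01, -1.58145580e-03],
       [-1.63542353e-03,  1.22685682e-04, -9.99998655e-01]]), 'contact_force': array([-0.06489156, -0.29281021, -0.10078889]), 'ft_torque': array([-0.02625517, -0.00833834, -0.05244481]), 'opening': 0.9988866858169444}
0.0187
```

View pics/top0.png

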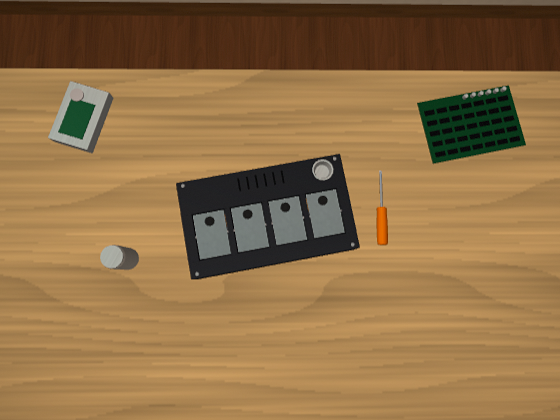

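View pics/side0.png

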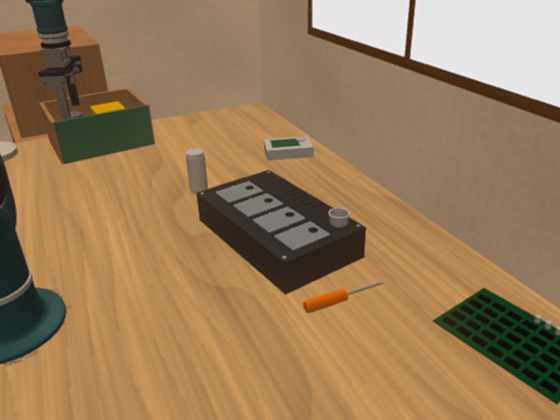

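The top view shows the four pads at about (209,221), (248,214), (285,207) and (322,200). The deck corners are at about (178,184), (340,155), (358,248) and (192,279). The tin is at (322,170) on the far right of the deck, the can is at (115,257), and the screwdriver is at (381,215).

```bash
cat > h.py <<'E'
from station import sensors, cams, ticket, ctrl
import cv2, numpy as np
from scipy.optimize import least_squares
def ray(d,uv,z):
    uv=np.array(uv,float); r=d["attitude"]@np.linalg.inv(d["K"])@np.array([*uv,1]); c=np.array(d["xyz"])
    return c+r*(z-c[2])/r[2]
def proj(d,p):
    q=d["attitude"].T@(np.array(p)-d["xyz"]); q=d["K"]@q; return q[:2]/q[2]
E
python3 - <<'E'
from h import *
d=cams.get_image("top")
g=cv2.cvtColor(d["image"],cv2.COLOR_BGR2GRAY)
pads=[]
for u,v in [(209,221),(248,214),(285,207),(322,200)]:
    w=g[v-9:v+10,u-9:u+10]; m=w<80
    n,l,s,c=cv2.connectedComponentsWithStats(m.astype(np.uint8))
    k=l[9,9]; pads.append(c[k]+[u-9,v-9]); print(c[k]+[u-9,v-9],s[k])
P=np.array([ray(d,p,.081) for p in pads]); C=np.array([ray(d,p,.08) for p in [(178,184),(340,155),(358,248),(192,279)]])
mod=np.array([[.03,y] for y in (.129,.043,-.043,-.129)]+[[.13,.19],[.13,-.19],[-.09,-.19],[-.09,.19]])
ob=np.vstack([P,C])[:,:2]
f=lambda t:mod@np.array([[np.cos(t[2]),-np.sin(t[2])],[np.sin(t[2]),np.cos(t[2])]]).T+t[:2]
w=np.array([1]*4+[.4]*4)[:,None]
r=least_squares(lambda t:((f(t)-ob)*w).ravel(),[.5,0,0]); print(r.x,np.round((f(r.x)-ob)*1e3,1)); print(P)
print("can top",ray(d,(111,257),.12),"tin",ray(d,(322,169),.106),"sd",ray(d,(381,215),.015))
E
```

```text
[209.15277778 220.76388889] [ 5  4 10 10 72]
[247.15277778 213.76388889] [ 4  4 10 10 72]
[284.8028169  206.85915493] [ 4  5 10  9 71]
[322.23287671 199.89041096] [ 5  5 10  9 73]
[0.57101957 0.04548674 0.18040915] [[-0.1 -0. ]
 [-0.2 -0.1]
 [-0.3 -0.3]
 [-0.6 -0.4]
 [ 3.7  6.3]
 [ 4.3  0.3]
 [ 0.7 -3.9]
 [-0.9  3.2]]
[[ 0.57744648  0.17780516  0.081     ]
 [ 0.59304761  0.09329558  0.081     ]
 [ 0.60855474  0.00891659  0.081     ]
 [ 0.62432831 -0.07561878  0.081     ]]
can top [0.49613763 0.37800337 0.12      ] tin [ 0.68979552 -0.0735376   0.106     ] sd [ 0.59840043 -0.2232327   0.015     ]
```

Case pose: origin (0.571, 0.045), yaw 0.18 rad. The pads fit to under 1 mm and the hand-picked corners to within about 7 mm. Next I shut the fingers and turn the tool so its y axis lies along the case's x.

Request:
arm_command([
  [0, 0, 0, -1, -1],
  [0, 0, 0, -1, -1],
  [0, 0, 0, -1, -1],
  [0, 0, 0, -1, -1],
  [0, 0, 0, -1, -1],
  [0, 0, 0, 0, -1],
], newtons=20)

```text
clock: 0.75
ee_pos: [0.2178, 0.6103, 0.2113]
eef_rot: [[-0.2, 0.98, -0.002], [0.98, 0.2, -0.006], [-0.006, -0.003, -1.0]]
contact_force: [-0.4, 0.2, 1.3]
opening: 0.501
```

```bash
cat >> h.py <<'E'
T=np.array([0.5710,0.0455,0]); th=.1804
RC=np.array([[np.cos(th),-np.sin(th),0],[np.sin(th),np.cos(th),0],[0,0,1]])
def go(x,y,z,p=True):
    s=sensors.state(); t=T+RC@np.array([x,y,z])
    e=s["eef_rot"].T@(t-s["ee_pos"])
    print("case pos mm",np.round(RC.T@(s["ee_pos"]-T)*1e3,1),"need units",np.round(e/.03,2),"F",np.round(s["contact_force"],2),"t",s["clock"],"open",round(s["opening"],3))
    ty=s["eef_rot"][:,1]; print("toolx in case",np.round(RC.T@s["eef_rot"],3).tolist(), "yaw err deg",np.degrees(np.arctan2(ty[1],ty[0]))-np.degrees(th), "q",np.round(s["joint_pos"]))
E
python3 -c "
from h import *
go(.03,.129,.13)"
```

```text
case pos mm [-246.2  619.   211.3] need units [-16.51   8.87   2.78] F [-0.45  0.24  1.26] t 0.75 open 0.501
toolx in case [[-0.021, 1.0, -0.003], [1.0, 0.021, -0.006], [-0.006, -0.003, -1.0]] yaw err deg 1.1947397730326141 q [-68.  27.  -7.  92.   4.  62.  25.]
```

Request:
arm_command([
  [-1, 0.54, 0, 0, -1],
  [-1, 0.54, 0, 0, -1],
  [-1, 0.54, 0, 0, -1],
  [-1, 0.54, 0, 0, -1],
  [-1, 0.54, 0, 0, -1],
  [-1, 0.54, 0, 0, -1],
  [-1, 0.54, 0, 0, -1],
  [-1, 0.54, 0, 0, -1],
  [-1, 0.54, 0, 0, -1],
  [-1, 0.54, 0, 0, -1],
  [-1, 0.54, 0, 0, -1],
  [-1, 0.54, 0, 0, -1],
])

```text
clock: 1.95
ee_pos: [0.4802, 0.285, 0.2098]
eef_rot: [[-0.176, 0.984, -0.006], [0.984, 0.176, -0.005], [-0.004, -0.007, -1.0]]
contact_force: [-0.2, 0.7, 0.0]
opening: 0.003
```

```bash
python3 -c "
from h import *
go(.03,.129,.11)"
```

```text
case pos mm [-46.3 251.9 209.8] need units [-4.08  2.58  3.33] F [-0.22  0.69  0.  ] t 1.95 open 0.003
toolx in case [[0.003, 1.0, -0.007], [1.0, -0.003, -0.004], [-0.004, -0.007, -1.0]] yaw err deg -0.18849033984907848 q [-35.  18.   1. 105.  -0.  57.  66.]
```

Request:
arm_command([
  [-1, 0.65, 0.8, 0, -1],
  [-1, 0.65, 0.8, 0, -1],
  [-1, 0.65, 0.8, 0, -1],
  [-1, 0.65, 0.8, 0, -1],
  [-0.3, 0.3, 0, 0, -1],
  [0, 0, 0, 0, -1],
])

```text
clock: 2.55
ee_pos: [0.5952, 0.1632, 0.1121]
eef_rot: [[-0.153, 0.988, -0.001], [0.988, 0.153, -0.004], [-0.004, -0.002, -1.0]]
contact_force: [0.4, 0.2, 1.7]
opening: 0.006
```

```bash
python3 -c "
from h import *
go(.03,.129,.085)"
```

```text
case pos mm [ 44.9 111.4 112.1] need units [ 0.58 -0.51  0.9 ] F [0.44 0.18 1.69] t 2.55 open 0.006
toolx in case [[0.027, 1.0, -0.002], [1.0, -0.027, -0.004], [-0.004, -0.002, -1.0]] yaw err deg -1.5292880455133115 q [-22.  30.   4. 101.  -2.  49.  82.]
```

Request:
arm_command([
  [0.3, -0.25, 0.3, 0, -1],
  [0.3, -0.25, 0.3, 0, -1],
  [0, 0, 0, 0, -1],
  [0, 0, 0, 0, -1],
])

```text
clock: 2.95
ee_pos: [0.573, 0.1868, 0.0949]
eef_rot: [[-0.159, 0.987, -0.001], [0.987, 0.159, -0.0], [-0.0, -0.001, -1.0]]
contact_force: [0.5, -0.5, 1.1]
opening: 0.007
```

```bash
python3 -c "
from h import *
go(.03,.129,.085)"
```

```text
case pos mm [ 27.3 138.6  94.9] need units [-0.32  0.1   0.33] F [ 0.47 -0.52  1.09] t 2.95 open 0.007
toolx in case [[0.021, 1.0, -0.001], [1.0, -0.021, -0.0], [-0.0, -0.001, -1.0]] yaw err deg -1.198331040150027 q [-24.  30.   3. 104.  -2.  46.  80.]
```

Request:
arm_command([
  [-0.2, 0.07, 0.1, 0, -1],
  [0, 0, 0.1, 0, -1],
  [0, 0, 0.1, 0, -1],
  [0, 0, 0, 0, -1],
])

```text
clock: 3.35
ee_pos: [0.5764, 0.1824, 0.0866]
eef_rot: [[-0.161, 0.987, 0.002], [0.987, 0.161, 0.001], [0.001, 0.002, -1.0]]
contact_force: [0.1, -0.2, -0.3]
opening: 0.004
```

```bash
python3 -c "
from h import *
go(.03,.129,.081)"
```

```text
case pos mm [ 29.9 133.7  86.6] need units [-0.16  0.01  0.19] F [ 0.12 -0.23 -0.28] t 3.35 open 0.004
toolx in case [[0.019, 1.0, 0.002], [1.0, -0.019, 0.001], [0.001, 0.002, -1.0]] yaw err deg -1.0767294854584826 q [-23.  31.   3. 104.  -3.  45.  81.]
```

Request:
arm_command([
  [-0.1, 0, 0.15, 0, -1],
  [0, 0, 0.12, 0, -1],
  [0, 0, 0.1, 0, -1],
])

```text
clock: 3.65
ee_pos: [0.5779, 0.1787, 0.0779]
eef_rot: [[-0.16, 0.987, 0.002], [0.987, 0.16, 0.001], [0.001, 0.002, -1.0]]
contact_force: [-8.9, -0.7, 32.7]
opening: 0.008
```

Request:
arm_command([
  [0, 0, 0.12, 0, -1],
  [0, 0, 0.12, 0, -1],
])

```text
clock: 3.85
ee_pos: [0.578, 0.1788, 0.0779]
eef_rot: [[-0.159, 0.987, 0.001], [0.987, 0.159, 0.002], [0.002, 0.001, -1.0]]
contact_force: [-10.5, -2.1, 28.4]
opening: 0.001
```

Cover 1 is latched: it gave 3 mm and then held firm at about 30 N. Moving on to cover 2.

Request:
arm_command([
  [0, 0, -0.7, 0, -1],
  [-0.8, 0, -0.2, 0, -1],
  [-0.8, 0, 0, 0, -1],
  [-0.8, 0, 0, 0, -1],
  [-0.3, 0, 0, 0, -1],
  [0, 0, 0, 0, -1],
  [0, 0, 0, 0, -1],
])

```text
clock: 4.55
ee_pos: [0.5919, 0.0977, 0.1067]
eef_rot: [[-0.16, 0.987, 0.003], [0.987, 0.16, 0.004], [0.004, 0.004, -1.0]]
contact_force: [0.3, 0.7, 0.5]
opening: 0.005
```

```bash
python3 -c "
from h import *
go(.03,.043,.085)"
```

```text
case pos mm [ 29.9  47.6 106.7] need units [-0.16  0.    0.72] F [0.32 0.7  0.51] t 4.55 open 0.005
toolx in case [[0.02, 1.0, 0.004], [1.0, -0.02, 0.004], [0.004, 0.004, -1.0]] yaw err deg -1.1459765280884913 q [-16.  29.   4. 104.  -3.  46.  89.]
```

Request:
arm_command([
  [-0.1, 0, 0.3, 0, -1],
  [0, 0, 0.3, 0, -1],
  [0, 0, 0.1, 0, -1],
  [0, 0, 0.08, 0, -1],
  [0, 0, 0.08, 0, -1],
])

```text
clock: 5.05
ee_pos: [0.5917, 0.0989, 0.0787]
eef_rot: [[-0.165, 0.986, 0.001], [0.986, 0.165, 0.005], [0.005, 0.002, -1.0]]
contact_force: [-4.8, -2.7, 19.5]
opening: 0.005
```

Request:
arm_command([
  [0, 0, 0.1, 0, -1],
  [0, 0, 0.1, 0, -1],
])

```text
clock: 5.25
ee_pos: [0.5919, 0.0989, 0.078]
eef_rot: [[-0.166, 0.986, 0.0], [0.986, 0.166, 0.005], [0.005, 0.001, -1.0]]
contact_force: [-9.5, -1.5, 27.7]
opening: 0.005
```

Cover 2 is latched as well.

Request:
arm_command([
  [0, 0, -0.7, 0, -1],
  [-0.8, 0, -0.2, 0, -1],
  [-0.8, 0, 0, 0, -1],
  [-0.8, 0, 0, 0, -1],
  [-0.45, 0, 0, 0, -1],
  [0, 0, 0, 0, -1],
  [0, 0, 0, 0, -1],
])

```text
clock: 5.95
ee_pos: [0.6075, 0.0161, 0.1072]
eef_rot: [[-0.171, 0.985, 0.003], [0.985, 0.171, 0.008], [0.007, 0.005, -1.0]]
contact_force: [1.0, 0.4, -0.3]
opening: 0.006
```

```bash
python3 -c "
from h import *
go(.03,-.043,.085)"
```

```text
case pos mm [ 30.6 -35.5 107.2] need units [-0.26 -0.02  0.74] F [ 0.97  0.38 -0.3 ] t 5.95 open 0.006
toolx in case [[0.009, 1.0, 0.005], [1.0, -0.009, 0.007], [0.007, 0.005, -1.0]] yaw err deg -0.48971274390116903 q [ -8.  30.   4. 103.  -4.  47.  98.]
```

Request:
arm_command([
  [-0.3, 0, 0.3, 0, -1],
  [0, 0, 0.3, 0, -1],
  [0, 0, 0.1, 0, -1],
  [0, 0, 0.08, 0, -1],
  [0, 0, 0.08, 0, -1],
])

```text
clock: 6.45
ee_pos: [0.6086, 0.011, 0.0789]
eef_rot: [[-0.176, 0.984, 0.002], [0.984, 0.176, 0.009], [0.009, 0.003, -1.0]]
contact_force: [-3.8, -1.6, 17.2]
opening: 0.005
```

Request:
arm_command([
  [0, 0, 0.1, 0, -1],
  [0, 0, 0.1, 0, -1],
])

```text
clock: 6.65
ee_pos: [0.6089, 0.011, 0.078]
eef_rot: [[-0.177, 0.984, 0.001], [0.984, 0.177, 0.009], [0.009, 0.003, -1.0]]
contact_force: [-9.9, -1.2, 26.7]
opening: 0.002
```

Cover 3 is latched too, so cover 4 should be the free one.

Request:
arm_command([
  [0, 0, -0.7, 0, -1],
  [-0.8, 0, -0.2, 0, -1],
  [-0.8, 0, 0, 0, -1],
  [-0.8, 0, 0, 0, -1],
  [-0.45, 0, 0, 0, -1],
  [0, 0, 0, 0, -1],
  [0, 0, 0, 0, -1],
])

```text
clock: 7.35
ee_pos: [0.6257, -0.0712, 0.1068]
eef_rot: [[-0.183, 0.983, 0.004], [0.983, 0.183, 0.012], [0.011, 0.006, -1.0]]
contact_force: [0.3, 0.1, -0.0]
opening: 0.005
```

```bash
python3 -c "
from h import *
go(.03,-.129,.085)"
```

```text
case pos mm [  32.9 -124.6  106.8] need units [-0.15 -0.1   0.73] F [ 0.31  0.07 -0.04] t 7.35 open 0.005
toolx in case [[-0.004, 1.0, 0.006], [1.0, 0.003, 0.011], [0.011, 0.006, -1.0]] yaw err deg 0.19710631504197274 q [  0.  32.   5. 100.  -4.  48. 108.]
```

Request:
arm_command([
  [-0.15, -0.1, 0.3, 0, -1],
  [0, 0, 0.3, 0, -1],
  [0, 0, 0.1, 0, -1],
  [0, 0, 0.08, 0, -1],
  [0, 0, 0.08, 0, -1],
])

```text
clock: 7.85
ee_pos: [0.6229, -0.0717, 0.0781]
eef_rot: [[-0.188, 0.982, 0.002], [0.982, 0.188, 0.014], [0.013, 0.005, -1.0]]
contact_force: [-0.3, -1.7, 4.0]
opening: 0.001
```

Request:
arm_command([
  [0, 0, 0.1, 0, -1],
  [0, 0, 0.1, 0, -1],
])

```text
clock: 8.05
ee_pos: [0.6231, -0.0716, 0.0725]
eef_rot: [[-0.188, 0.982, 0.003], [0.982, 0.188, 0.013], [0.013, 0.005, -1.0]]
contact_force: [-1.0, -0.6, 2.5]
opening: 0.006
```

Cover 4 rocks: it sinks under about 3 N. I'll press it deeper.

Request:
arm_command([
  [0, 0, 0.25, 0, -1],
  [0, 0, 0.2, 0, -1],
  [0, 0, 0.2, 0, -1],
  [0, 0, 0.15, 0, -1],
])

```text
clock: 8.45
ee_pos: [0.6255, -0.0706, 0.0486]
eef_rot: [[-0.189, 0.982, 0.008], [0.982, 0.188, 0.014], [0.012, 0.01, -1.0]]
contact_force: [1.0, -1.6, 1.6]
opening: 0.001
```

```bash
python3 -c "
from h import *
go(.03,-.129,.048)"
```

```text
case pos mm [  32.8 -124.    48.6] need units [-0.16 -0.1   0.02] F [ 1.03 -1.56  1.55] t 8.45 open 0.001
toolx in case [[-0.009, 1.0, 0.01], [1.0, 0.009, 0.012], [0.012, 0.01, -1.0]] yaw err deg 0.526651915587621 q [  1.  36.   4. 102.  -5.  42. 109.]
```

Request:
arm_command([
  [0, 0, -0.8, 0, -1],
  [0, 0, -1, 0, -1],
  [0, 0, -1, 0, -1],
  [0, -0.4, -0.6, 0, -1],
  [0, -1, 0, 0, -1],
  [0, -1, 0, 0, -1],
  [0, -1, 0, 0, -1],
  [0, -0.4, 0, 0, -1],
  [0, 0, 0, 0, -1],
])

```text
clock: 9.35
ee_pos: [0.5055, -0.0923, 0.146]
eef_rot: [[-0.19, 0.982, -0.004], [0.982, 0.19, 0.016], [0.016, -0.001, -1.0]]
contact_force: [0.2, 0.1, -1.0]
opening: 0.008
```

```bash
python3 -c "
from h import *
go(-.085,-.129,.09)
for n in ('side','top'):
    d=cams.get_image(n); cv2.imwrite('pics/%s1.png'%n,cv2.resize(d['image'][100:320,150:430],None,fx=2.5,fy=2.5))"
```

```text
case pos mm [ -89.2 -123.8  146. ] need units [-0.21  0.14  1.86] F [ 0.18  0.14 -1.05] t 9.35 open 0.008
toolx in case [[-0.011, 1.0, -0.001], [1.0, 0.011, 0.016], [0.016, -0.001, -1.0]] yaw err deg 0.634615329987744 q [  3.  19.   5. 114.  -3.  47. 111.]
```

View pics/side1.png

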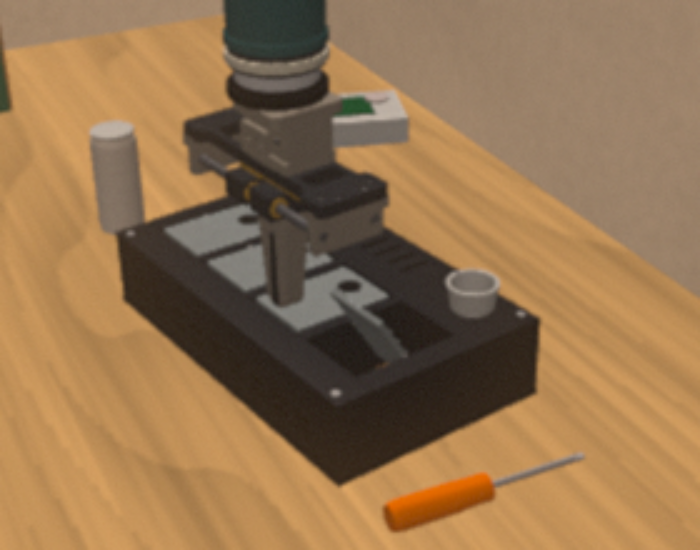

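The enlarged side crop shows cover 4 (around (370,330)) standing steeply tilted with its near end raised. The tin at (472,292) and the screwdriver haven't moved. Next I lower the fingers behind the raised end and push it over.

Request:
arm_command([
  [-0.1, 0, 0.6, 0, -1],
  [-0.1, 0, 0.6, 0, -1],
  [0, 0, 0.3, 0, -1],
  [0, 0, 0, 0, -1],
  [0, 0.5, 0, 0, -1],
  [0, 0.5, 0, 0, -1],
  [0, 0, 0, 0, -1],
])

```text
clock: 10.15
ee_pos: [0.5473, -0.0885, 0.1004]
eef_rot: [[-0.196, 0.981, 0.003], [0.981, 0.196, 0.016], [0.015, 0.006, -1.0]]
contact_force: [0.4, -0.2, 0.3]
opening: 0.006
```

```bash
python3 -c "
from h import *
go(-.018,-.129,.09)"
```

```text
case pos mm [ -47.3 -127.6  100.4] need units [-0.07  0.97  0.35] F [ 0.37 -0.17  0.28] t 10.15 open 0.006
toolx in case [[-0.017, 1.0, 0.006], [1.0, 0.017, 0.015], [0.015, 0.006, -1.0]] yaw err deg 0.9572893442508903 q [  3.  26.   5. 111.  -4.  43. 111.]
```

Request:
arm_command([
  [0, 0.3, 0.1, 0, -1],
  [0, 0.25, 0, 0, -1],
  [0, 0.2, 0, 0, -1],
  [0, 0.1, 0, 0, -1],
])

```text
clock: 10.55
ee_pos: [0.5723, -0.0835, 0.0979]
eef_rot: [[-0.196, 0.981, 0.0], [0.981, 0.196, 0.016], [0.016, 0.004, -1.0]]
contact_force: [-1.5, -0.9, 0.8]
opening: 0.002
```

```bash
python3 -c "
from h import *
go(-.018,-.129,.095)"
```

```text
case pos mm [ -21.8 -127.1   97.9] need units [-0.07  0.13  0.1 ] F [-1.45 -0.88  0.8 ] t 10.55 open 0.002
toolx in case [[-0.016, 1.0, 0.003], [1.0, 0.016, 0.016], [0.016, 0.004, -1.0]] yaw err deg 0.9414841252676833 q [  2.  28.   5. 107.  -4.  45. 110.]
```

Request:
arm_command([
  [0, 0.12, 0, 0, -1],
  [0, 0.1, 0, 0, -1],
])

```text
clock: 10.75
ee_pos: [0.5766, -0.0827, 0.0978]
eef_rot: [[-0.195, 0.981, -0.005], [0.981, 0.195, 0.016], [0.017, -0.002, -1.0]]
contact_force: [-12.8, -1.8, 11.7]
opening: 0.007
```

```bash
python3 -c "
from h import *
go(-.018,-.129,.095)"
```

```text
case pos mm [ -17.5 -127.2   97.8] need units [-0.06 -0.02  0.09] F [-12.85  -1.79  11.7 ] t 10.75 open 0.007
toolx in case [[-0.016, 1.0, -0.002], [1.0, 0.016, 0.017], [0.017, -0.002, -1.0]] yaw err deg 0.9063279676789922 q [  2.  29.   5. 107.  -4.  45. 110.]
```

The cover is at its stop: the force jumped to about 13 N at x = -17.5 mm, close to the expected -19 mm. Backing off and checking.

Request:
arm_command([
  [0, -0.5, 0, 0, -1],
  [0, -1, 0, 0, -1],
  [0, -1, -0.5, 0, -1],
  [0, -1, -1, 0, -1],
  [0, -1, -1, 0, -1],
  [0, -1, -1, 0, -1],
  [0, 0, 0, 0, -1],
  [0, 0, 0, 0, -1],
  [0, 0, 0, 0, -1],
])

```text
clock: 11.65
ee_pos: [0.414, -0.1168, 0.2059]
eef_rot: [[-0.196, 0.981, 0.003], [0.98, 0.196, 0.016], [0.015, 0.006, -1.0]]
contact_force: [0.6, -0.1, 0.4]
opening: 0.006
```

```bash
python3 -c "
from h import *
go(-.018,-.129,.095)
for n in ('side','top'):
    d=cams.get_image(n); cv2.imwrite('pics/%s2.png'%n,cv2.resize(d['image'][100:320,150:430],None,fx=2.5,fy=2.5))
    print(n)
    for a in (1.0,1.15,1.3,1.45):
        for y in (-.094,-.164):
            p=T+RC@np.array([-.05*np.cos(a)+.003*np.sin(a),y,.077+.05*np.sin(a)+.003*np.cos(a)])
            print(a,y,((proj(d,p)-[150,100])*2.5).round())
    cv2.imwrite('pics/%s3.png'%n,d['image'])
"
```

```text
case pos mm [-183.6 -131.5  205.9] need units [-0.06  5.5   3.73] F [ 0.58 -0.13  0.42] t 11.65 open 0.006
toolx in case [[-0.017, 1.0, 0.006], [1.0, 0.017, 0.015], [0.015, 0.006, -1.0]] yaw err deg 0.961176214820231 q [  6.   6.   6. 122.  -2.  52. 115.]
side
1.0 -0.094 [329. 286.]
1.0 -0.164 [379. 320.]
1.15 -0.094 [335. 280.]
1.15 -0.164 [385. 314.]
1.3 -0.094 [342. 276.]
1.3 -0.164 [392. 309.]
1.45 -0.094 [349. 272.]
1.45 -0.164 [399. 305.]
top
1.0 -0.094 [409. 312.]
1.0 -0.164 [488. 297.]
1.15 -0.094 [407. 304.]
1.15 -0.164 [487. 289.]
1.3 -0.094 [406. 295.]
1.3 -0.164 [486. 280.]
1.45 -0.094 [404. 286.]
1.45 -0.164 [484. 272.]
```

View pics/side2.png

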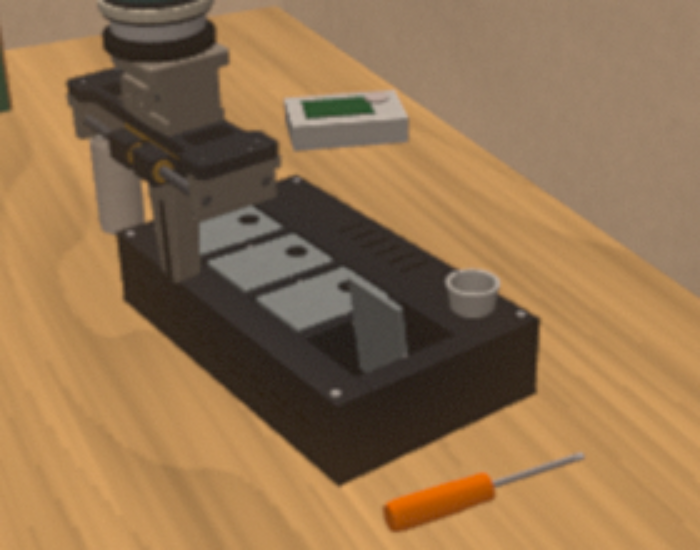

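View pics/top2.png

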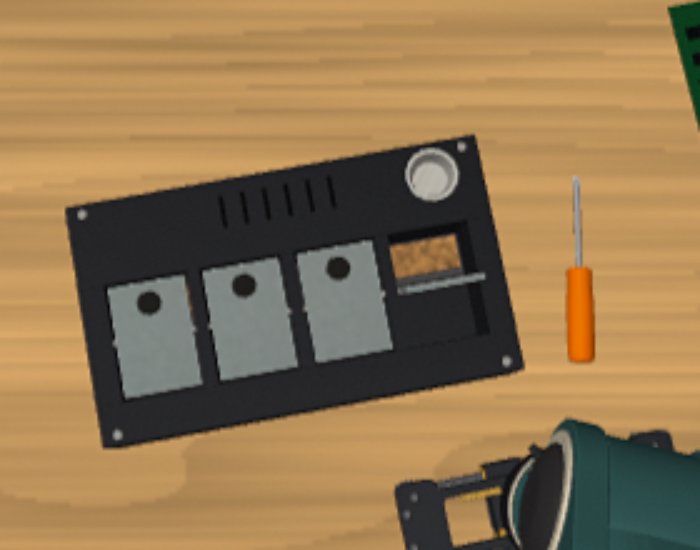

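The cover's top edge runs from (350,278) to (404,305) in the side crop and from (400,290) to (485,275) in the top crop. Both match the positions computed for about 1.4 to 1.45 rad. The tin is at (432,175) in the crop, which is (323,170) in the full picture and unchanged. The fingers are clear.

```bash
python3 -c "
from station import ticket
print(ticket.job_done())"
```

```text
the job is handed in; nothing more can be done
None
```

Cover 4 was the free one. It now stands open at about 1.4 rad, close to its 1.45 stop, and I handed the job in at about 12 s of robot time; the hand-in reports no verdict.

- **Finding it:** Covers 1 to 3 each gave about 3 mm and then held firm. I pressed them to 27–33 N, more than the 16 N needed but under the 60 N limit. Cover 4 sank under 2–4 N.
- **Opening it:** I pressed cover 4's pad about 32 mm down. Then I pushed its raised near end over from behind until the force rose to about 13 N at the stop.
- **Last checks:** After I backed off, the cover's edge in the side and top pictures matched the computed position for about 1.4–1.45 rad. The fingers were clear and the force reading was near zero. The tin was where it started, and the can and screwdriver looked untouched. I checked those two by eye only; the gripper partly hid the can in the last side picture.
- **Disagreement:** The deck corners I picked by hand fitted the case pose only to within 7 mm. The pads fitted to under 1 mm, so I relied on those.

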